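# Point out the faulty box tray and reject it

### The arm

A 7-joint arm with a two-finger parallel gripper is mounted at the origin on the work surface. World frame = base frame: x ahead of the robot, y to its left, z up, the work surface at z = 0. Lengths are in m, angles in rad, forces in N, time in s.
With the tool pointing down it reaches from about 0.4 to 0.875 m from the base axis. Payload 4.4 kg.
Tool frame: the origin (TCP) lies between the finger pads, 19 mm behind the fingertips; this is the grasp point; z points along the fingers, y is the line along which they close (so a half turn about z gives the same grasp; the last joint's range is limited). The gripper opens to 85 mm and grips with 20 to 120 N. Pads are 22 mm wide; open, the fingers measure 114 mm over their backs; the gripper's body (76 mm by 85 mm) begins 54 mm behind the grasp point. The pads swing forward as they close: fully open they stand 13 mm farther back than shut.
Start: joints at [1.113, 0.628, 0.038, 1.517, -0.027, 0.996, -0.02], TCP at [0.248, -0.601, 0.25] pointing down, gripper open.
Joint ranges: [-3.06, 3.06], [-0.37, 2.12], [-1.25, 1.32], [0.18, 2.47], [-1.1, 4.24], [0.23, 1.98], [-2.94, 2.94]. Speed limits (rad/s): [2.57, 2.57, 3.14, 3.14, 3.14, 3.14, 3.14].

### API

Orientations are given as a rotation vector (axis times angle).
In Python, from bench import goto, move_straight, movej, move_gripper, hold, inverse_kinematics, snapshot, PlanningError, hand_in, cut_out, mark_of, read_clock, read_qpos, read_qvel, read_effort, read_ee_pos, read_eef_rot, read_wrist_force, read_moment, read_gripper_width, read_grasp_force gives the robot as it stands. Calls block until the motion is done:
- goto(position, orientation): joint-space move of the TCP to a pose.
- move_straight(position, attitude=None, speed=0.15, contact_N=None): straight line of the TCP; attitude=None keeps the orientation; speed is the mean speed in m/s. With contact_N (N) it stops when the force on the tool has changed by that much, and returns True; else False.
- movej(angles): joint-space move.
- move_gripper(opening): opening from 0.0 (shut) to 1.0 (fully open); the grip force is fixed at half the most; returns when the fingers have stopped.
- hold(seconds).
- inverse_kinematics(position, orientation): joint angles nearest the present ones, or None.
- snapshot(name): name is "scene" or "top" or "wrist"; returns a dict with "frame" (384x512x3 uint8, red, green, blue), "depth" (384x512 float32, m along the optical axis (not along the pixel's ray), 0 where there is no reading), "mtx" (3x3 intrinsics, pixels), "dist" ([k1, k2, p1, p2, k3] as OpenCV has them; the pictures are not rectified), "eye" and "rotation" of the camera in the world. Camera axes: x right, y down, z forward; pixel columns grow to the right and rows downward; lengths in m; the calibration is good to about 2 mm. A picture is of the moment at which its call begins.
A pose or a line that the arm cannot do raises PlanningError and nothing moves.
- hand_in(): hands the job in; it is judged then, once.
Trained networks look in the newest picture that a camera, given by its name, has taken for a name from the list of things; names that differ only in an ending like _2 or _b are one class to them, and where a whole thing is asked for, a point or a joint stands for the part that bears it (a point fixed in the world has none). Each returns a list of dicts, best first, with "confidence" (0 to 1); they miss things now and then, are a little off and sometimes report something else, mostly with a low value. They report only what shows in the picture. A call takes as long as a camera call.
- cut_out(camera, name): "pixels" (384x512 bool, what is visible of it) and "position" ([column, row] in pixels, amid what is visible of it).
- mark_of(camera, name): "position" ([column, row] in pixels: a listed point, or the origin of a listed thing).
Readings, each from a call of its own:
- read_clock(): time.
- read_qpos(): joint angles.
- read_qvel(): joint speeds.
- read_effort(): joint torques, N m.
- read_ee_pos(): TCP position.
- read_eef_rot(): TCP orientation.
- read_wrist_force(): force on the tool from outside, world axes, zero at the start.
- read_moment(): the same for the moment, N m.
- read_gripper_width(): opening from 0.0 (shut) to 1.0 (fully open).
- read_grasp_force(): force on a finger pad.
Only numpy, scipy, OpenCV 4.12 (cv2) and the standard library are available. Lean on these libraries where they do the work, as an engineer would, in place of code of your own. Each camera call takes 0.05 s, during which the arm holds its last target. There are 200 camera calls.

### The job

One of the three white box trays has a wall that has fallen flat onto the bench: show it to the overhead inspection camera by pointing down at the middle of that fallen wall, closed fingertips a couple of centimetres above it without touching, and keep still there for three seconds. Then press the red reject button all the way down, let it come up again and move clear. Touch nothing else, do not press the green button, and do not come down low over the two sound trays.

Things in the scene. Friction and masses are not known exactly. Their poses are not given: they have to be found in the camera images.
- faulty_tray: Loose white board tray with brown liner, 100 mm (its x) by 130 mm (its y), walls 32 mm high and 4 mm thick, 0.14 kg. Its wall on the +x side has fallen outwards and lies flat on the bench as a white flap; the other three walls stand. Origin: centre of the underside, on the bench; z up.
- faulty_tray_fallen_wall (a point): The spot to point at: middle of the upper face of the fallen wall, 3 mm above the bench. The flap measures 32 mm (tray x) by 122 mm (tray y) and lies just outside the tray, its middle 66 mm from the tray's origin along the tray's +x.
- sound_tray_a: Loose sound white tray with brown liner, 100 by 130 mm, four standing walls 32 mm high. Leave alone. Origin: centre of the underside.
- sound_tray_b: Loose second sound tray, the same as sound_tray_a. Leave alone. Origin: centre of the underside.
- sound_tray_a_middle (a point): Middle of the inner floor of sound_tray_a, 4.5 mm above the bench.
- sound_tray_b_middle (a point): Middle of the inner floor of sound_tray_b, 4.5 mm above the bench.
- reject_button_top (a point): Centre of the top face of the red reject button, a round push button 34 mm in diameter, pressed straight down, on a fixed grey box 64 by 64 mm, 30 mm high. It stands 10 mm proud of a black round collar 50 mm in diameter; its top is 52 mm above the bench when up, 46 mm when fully down.
- reject_button (a joint): How far the red button is pressed, m: 0 is up, 0.006 fully down. It springs back; fully down takes about 5 N.
- pass_button_top (a point): Centre of the top face of the green pass button, same build as the red one, on its own grey box beside it. Do not press.
- pass_button (a joint): How far the green button is pressed, m: 0 is up, 0.006 fully down.
- glue_bottle: Loose white glue bottle with blue label and orange cap, 52 mm in diameter, 130 mm tall, upright. Leave alone. Origin: centre of the underside.
- scraper: Loose green plastic scraper lying flat, 55 by 90 mm, 14 mm high at its ridge. Leave alone. Origin: centre of the underside.
- tape_roll: Loose roll of brown tape lying flat, 76 mm outside diameter, 30 mm high. Leave alone. Origin: centre of the underside.

How it is judged:
On the way, in this order (a step that is already met when the one before it is completed fails the run):
1. the tool points down at the fallen wall from just above, without contact, and stays there (2 s) (horizontal distance between the grasp point and faulty_tray_fallen_wall below 0.025 m and height (world z) of the grasp point between 0.02 and 0.085 m and angle between the grasp point's own z axis and vertical above 2.3 rad), for 2 s.
2. the red reject button is pressed down (at least 4.5 mm of its 6 mm) (value of joint reject_button above 0.0045 m), for 0.05 s.
At the end, for the whole second after the job is handed in: After the pointing and the press, both buttons are up again (within 1.5 mm), and the three trays, the glue bottle, the scraper and the tape roll are at rest within 8 mm of where they began (value of joint each of reject_button, pass_button below 0.0015 m and distance of each of faulty_tray, sound_tray_a, sound_tray_b, glue_bottle, scraper, tape_roll from where it was at the start of the episode below 0.008 m and linear speed of each of faulty_tray, sound_tray_a, sound_tray_b, glue_bottle, scraper, tape_roll below 0.02 m/s); the robot touches nothing.
It fails at once if the faulty tray or its fallen wall is touched, lifted or moved (contact force between any of the arm, the fingers and faulty_tray above 0.5 N or distance of faulty_tray from where it was at the start of the episode above 0.008 m).
It fails at once if a sound tray is touched, lifted or moved (contact force between any of the arm, the fingers and sound_tray_a above 0.5 N or distance of any of sound_tray_a, sound_tray_b from where it was at the start of the episode above 0.008 m or contact force between any of the arm, the fingers and sound_tray_b above 0.5 N).
It fails at once if the glue bottle, scraper or tape roll is touched, lifted or moved (contact force between any of the arm, the fingers and glue_bottle above 0.5 N or distance of any of glue_bottle, scraper, tape_roll from where it was at the start of the episode above 0.008 m or contact force between any of the arm, the fingers and scraper above 0.5 N or contact force between any of the arm, the fingers and tape_roll above 0.5 N).
It fails at once if the tool point comes down over the middle of a sound tray (within 45 mm of it sideways and lower than 85 mm above the bench) ((horizontal distance between the grasp point and sound_tray_a_middle below 0.045 m and height (world z) of the grasp point below 0.085 m) or (horizontal distance between the grasp point and sound_tray_b_middle below 0.045 m and height (world z) of the grasp point below 0.085 m)).
It fails at once if the green pass button is pressed (more than 2 mm) (value of joint pass_button above 0.002 m).
It also fails if it takes over 45 s, if anything falls off the work surface, if the arm or the gripper's body presses on something with over 40 N, if the wrist force passes 120 N, or if a joint passes its speed limit or range.

## Working session

There is one attempt and no reset: what is moved stays moved. The work goes in short steps, each a Python script; the robot and the scene stay as the last script left them, time stands still between calls to the robot, and variables do not carry over. Pictures are saved under pics/ and viewed, at most 10 in all, crops included, and the job is handed in when it is done.

```bash
mkdir -p pics
cat > h.py <<'E'
import numpy as np, cv2
from bench import *
def to_world(s,px,z):
    "pixel -> world point on the plane at height z"
    u=cv2.undistortPoints(np.array([[px]],float),np.array(s["mtx"]),np.array(s["dist"]))[0,0]
    d=np.array(s["rotation"])@np.array([u[0],u[1],1.]); e=np.array(s["eye"])
    return e+d*(z-e[2])/d[2]
Z=dict(faulty_tray=0,faulty_tray_fallen_wall=.003,sound_tray_a=0,sound_tray_a_middle=.0045,reject_button_top=.052,pass_button_top=.052,glue_bottle=0,scraper=0,tape_roll=0)
E
python3 - <<'E'
from h import *
for c in("top","scene"):
    s=snapshot(c); cv2.imwrite(f"pics/{c}0.png",s["frame"][:,:,::-1])
    print(c,np.round(s["eye"],3))
    for n,z in Z.items():
        for m in mark_of(c,n): print(n,round(m["confidence"],2),np.round(m["position"]),np.round(to_world(s,m["position"],z),3))
print(read_eef_rot(),read_clock())
E
```

```text
top [ 0.43  -0.024  0.989]Traceback (most recent call last):
  File "<stdin>", line 6, in <module>
  File "h.py", line 7, in to_world
    return e+d*(z-e[2])/d[2]
                        ~^^^
IndexError: invalid index to scalar variable.
```

View pics/top0.png

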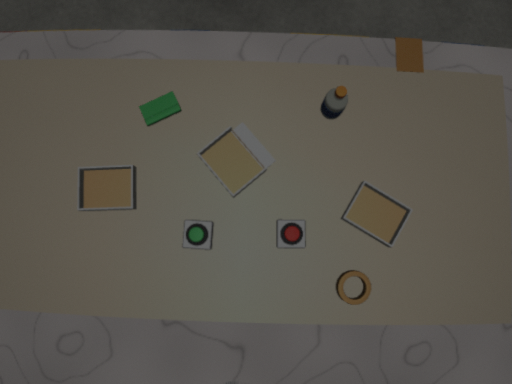

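The top view shows the faulty tray at about (233,161), with its white flap to the upper right at about (255,146). The sound trays are at (107,188) and (376,213), the red button at (291,233) and the green button at (197,234). The camera rotation is evidently a rotation vector, so I'll fix the helper.

```bash
sed -i 's/np.array(s\["rotation"\])@/cv2.Rodrigues(np.array(s["rotation"],float))[0]@/' h.py
python3 - <<'E'
from h import *
print(snapshot("top")["rotation"])
for c in("top","scene"):
    s=snapshot(c); cv2.imwrite(f"pics/{c}1.png",s["frame"][:,:,::-1])
    print(c,np.round(s["eye"],3))
    for n,z in Z.items():
        for m in mark_of(c,n): print(n,round(m["confidence"],2),np.round(m["position"]),np.round(to_world(s,m["position"],z),3))
    if c=="top":
        for p in ((255,146),(291,233)): print(p,to_world(s,p,.003))
print(read_eef_rot(),read_ee_pos(),read_clock())
E
```

```text
[-2.19844755  2.13336505 -0.13863397]
top [ 0.43  -0.024  0.989]
faulty_tray 0.87 [232. 162.] [0.616 0.03  0.   ]
faulty_tray 0.62 [198. 233.] [0.447 0.103 0.   ]
faulty_tray_fallen_wall 0.6 [254. 143.] [ 0.661 -0.02   0.003]
sound_tray_a 0.88 [371. 214.] [ 0.503 -0.299  0.   ]
sound_tray_a 0.82 [108. 192.] [0.534 0.319 0.   ]
sound_tray_a_middle 0.61 [376. 212.] [ 0.507 -0.31   0.004]
sound_tray_a_middle 0.29 [353. 284.] [ 0.342 -0.257  0.004]
reject_button_top 0.56 [291. 234.] [ 0.451 -0.107  0.052]
reject_button_top 0.47 [330. 111.] [ 0.73  -0.19   0.052]
pass_button_top 0.67 [198. 234.] [0.444 0.096 0.052]
pass_button_top 0.58 [256. 145.] [ 0.646 -0.024  0.052]
glue_bottle 0.82 [331. 111.] [ 0.749 -0.202  0.   ]
scraper 0.65 [160. 110.] [0.736 0.206 0.   ]
tape_roll 0.71 [353. 285.] [ 0.339 -0.257  0.   ]
(255, 146) [ 0.65458559 -0.02269051  0.003     ]
(291, 233) [ 0.45361054 -0.11145743  0.003     ]
scene [0.835 0.399 0.903]
faulty_tray 0.79 [242. 242.] [0.615 0.028 0.   ]
faulty_tray_fallen_wall 0.76 [217. 234.] [ 0.653 -0.016  0.003]
faulty_tray_fallen_wall 0.3 [351. 335.] [0.545 0.316 0.003]
sound_tray_a 0.96 [208. 120.] [ 0.502 -0.315  0.   ]
sound_tray_a 0.74 [353. 336.] [0.543 0.32  0.   ]
sound_tray_a_middle 0.97 [210. 119.] [ 0.498 -0.313  0.004]
reject_button_top 0.67 [272. 150.] [ 0.442 -0.113  0.052]
pass_button_top 0.66 [327. 223.] [0.453 0.111 0.052]
pass_button_top 0.3 [217. 233.] [0.66  0.003 0.052]
scraper 0.68 [235. 345.] [0.746 0.207 0.   ]
tape_roll 0.94 [274. 112.] [ 0.341 -0.246  0.   ]
[3.08143833e+00 6.11486313e-01 5.63789378e-05] [ 0.24822727 -0.6007739   0.25003391] 1.15
```

View pics/scene1.png

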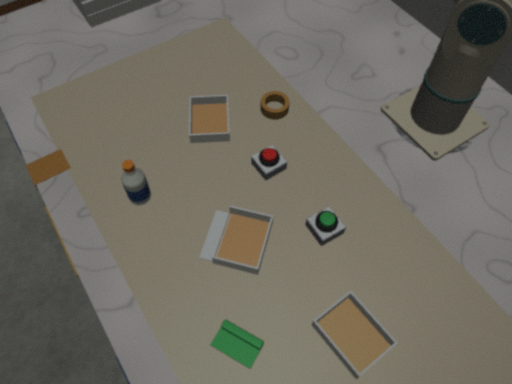

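The scene view confirms it: flap at (215,235) on the left side of the faulty tray at (243,241), red button at (269,157) and bottle at (135,185), well off to the side. Next I'll refine the button by colour, close the gripper and go point.

Run:
```python
from h import *
for c in("top","scene"):
    s=snapshot(c); f=cv2.cvtColor(s["frame"],cv2.COLOR_RGB2HSV)
    m=(((f[:,:,0]<6)|(f[:,:,0]>172))&(f[:,:,1]>150)&(f[:,:,2]>60)).astype(np.uint8)
    n,_,st,ce=cv2.connectedComponentsWithStats(m)
    for i in range(1,n):
        if st[i,4]>40: print(c,"red",st[i],ce[i],to_world(s,ce[i],.051))
    for d in cut_out(c,"faulty_tray_fallen_wall")[:1]: print(c,d["confidence"],d["position"],d["pixels"].sum())
move_gripper(0.0)
R=read_eef_rot()
F=np.array([.656,-.019])
move_straight([*F,.25],speed=.2)
s=snapshot("wrist"); cv2.imwrite("pics/wrist1.png",s["frame"][:,:,::-1])
for n in("faulty_tray_fallen_wall","faulty_tray","reject_button_top"):
    for d in mark_of("wrist",n): print(n,d["confidence"],d["position"],to_world(s,d["position"],Z[n]))
print(read_ee_pos(),read_clock(),read_wrist_force())
```

```text
top red [285 226  15  15 182] [291.78571429 233.14285714] [ 0.45217527 -0.10890532  0.051     ]
top 0.58 [236.4, 156.6] 3181
scene red [262 149  15  12 142] [269.02816901 154.3028169 ] [ 0.45423478 -0.1072479   0.051     ]
scene 0.96 [241.3, 241.8] 3403
faulty_tray_fallen_wall 0.7 [248.6, 162.0] [ 0.65991364 -0.01166558  0.003     ]
faulty_tray 0.87 [200.9, 180.5] [0.61646997 0.03310671 0.        ]
faulty_tray 0.22 [88.1, 297.3] [0.40565568 0.1195289  0.        ]
[ 0.65593535 -0.01917114  0.25002942] 6.0167 [-0.04166918  0.57679421 -0.01266588]
```

View pics/wrist1.png

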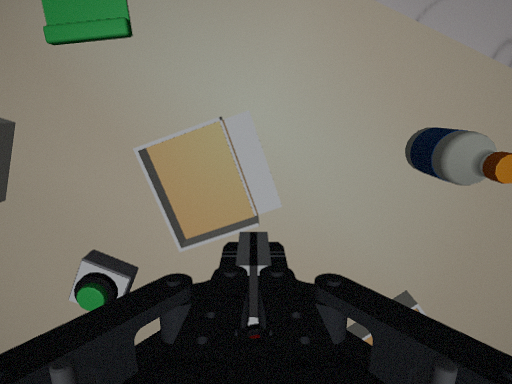

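The wrist view shows the flap with corners at (223,119), (250,112), (281,206) and (258,214), so its middle is at about (253,163). The bottle at (450,157) is well clear.

Run:
```python
from h import *
s=snapshot("wrist"); F=to_world(s,(253,163),.003)[:2]; print(F)
F=(F+np.array([.657,-.019]))/2
move_straight([*F,.25]); move_straight([*F,.048],speed=.1)
print(read_ee_pos(),read_wrist_force())
hold(1.5); s=snapshot("scene"); cv2.imwrite("pics/scene2.png",cv2.resize(s["frame"][160:320,130:340,::-1],None,fx=3,fy=3)); hold(1.7)
print(read_ee_pos(),read_clock())
```

```text
[ 0.6609222 -0.0165554]
[ 0.65932808 -0.017802    0.04852966] [-0.35413385  0.12627399 -0.26466265]
[ 0.65896182 -0.0177879   0.04802362] 11.7333
```

View pics/scene2.png

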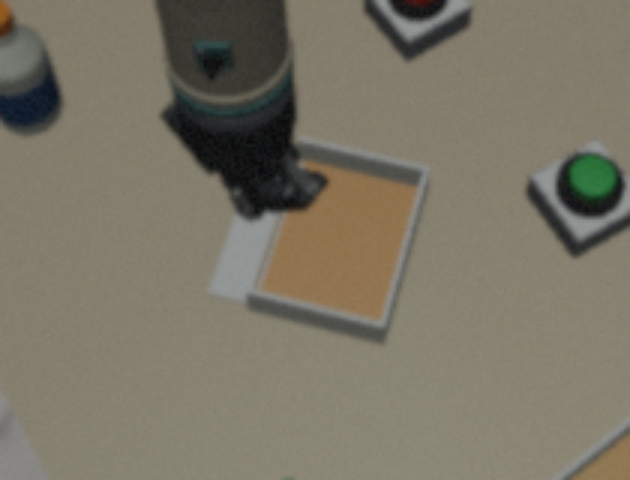

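The fingertips hover over the flap's middle, and the tray hasn't moved. On to the red button.

Run:
```python
from h import *
B=np.array([.453,-.108]); F=read_ee_pos()[:2]
move_straight([*F,.2]); move_straight([*B,.2],speed=.2); move_straight([*B,.085],speed=.1)
print(read_ee_pos())
print(move_straight([*B,.059],speed=.02,contact_N=14)); print(read_ee_pos(),read_wrist_force())
hold(.3); print(read_ee_pos(),read_wrist_force())
s=snapshot("scene"); cv2.imwrite("pics/scene3.png",cv2.resize(s["frame"][80:260,180:380,::-1],None,fx=3,fy=3)); print(read_clock())
```

```text
[ 0.45341471 -0.108072    0.08544992]
True
[ 0.45296083 -0.10797884  0.06471606] [-1.66150392 -0.03144643  8.75204558]
[ 0.45297023 -0.10800628  0.06471648] [-0.44375716  0.31844524  8.87843121]
16.7917
```

View pics/scene3.png

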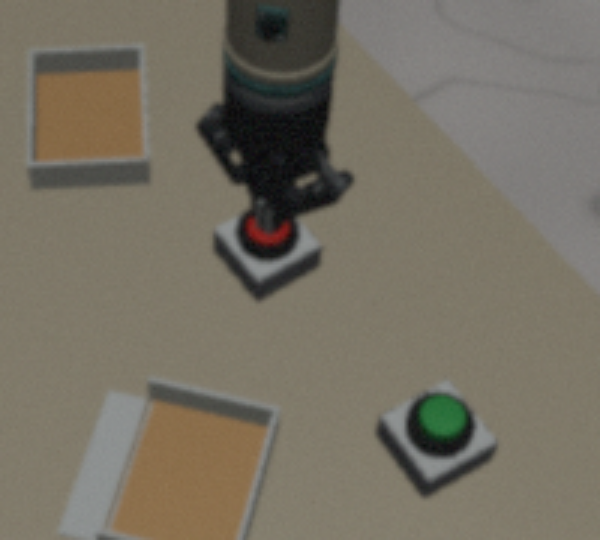

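The tip is on the red button at 8.9 N with the TCP at 64.7 mm, which means it's fully down (65 mm expected). Now I'll lift clear, check that everything is where it was, and hand in.

Run:
```python
from h import *
B=[.453,-.108]
move_straight([*B,.085],speed=.04); move_straight([*B,.25]); hold(.5)
a=cv2.imread("pics/scene1.png"); s=snapshot("scene")["frame"][:,:,::-1]
d=cv2.absdiff(cv2.GaussianBlur(a,(5,5),0),cv2.GaussianBlur(np.ascontiguousarray(s),(5,5),0)).max(2)
cv2.imwrite("pics/end.png",np.hstack([s[:,:390],cv2.cvtColor(np.minimum(d*3.,255).astype(np.uint8),cv2.COLOR_GRAY2BGR)[:,:390]]))
print(read_ee_pos(),read_wrist_force(),read_clock())
```

```text
[ 0.45298706 -0.1079931   0.24993221] [-0.61605024 -0.32584115  0.0707659 ] 19.2583
```

View pics/end.png

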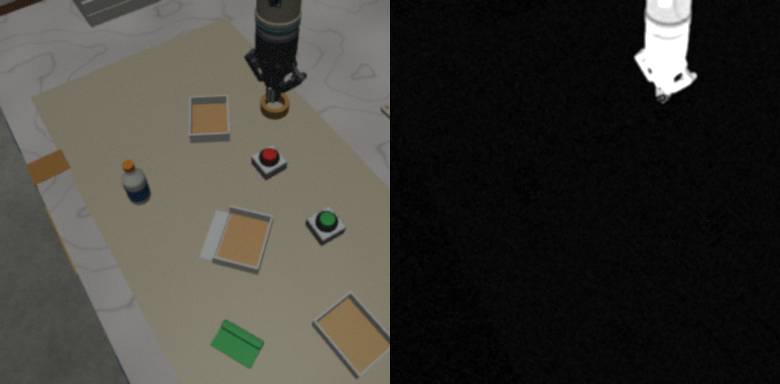

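The difference picture shows only the arm. Nothing has moved, and the red button at (269,157) is up again.

```bash
python3 -c "
from bench import *
print(hand_in())"
```

```text
the job is handed in; nothing more can be done
None
```

I pointed at the fallen wall for about three seconds without touching it, pressed the red reject button fully down and released it, moved clear with nothing else disturbed, and handed the job in; the judge's verdict was not reported back.

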